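# Press the push-on cap onto the tasting stand's spindle

## Task

Finish putting together the revolving tasting stand: lay the white thrust washer over the spindle, flat on the white hub, then set the small domed push-on cap on the spindle and press it straight down until its teeth have bitten and it sits home on the washer with no gap. Feel for that stop, finish with a firm, steady push of about 15 N against it and no more, as the nylon hub cracks at 25 N; leave the big cap, bottles, glasses and tools where they are.

Things in the scene. Friction and masses are not known exactly. Their poses are not given: they have to be found in the camera images.
- stand: Foot and spindle of the revolving tasting stand, fixed to the bar. Origin: centre of the foot's underside, on the bar top; z up. Dark round foot 150 mm across; a plain steel spindle 10 mm in diameter rises from its centre through the tray to 77 mm above the bar top. Its last 7 mm taper: to 8 mm over 5.5 mm, then to 5 mm at the very tip.
- tray: Round wooden tray of the stand, 260 mm across and 18 mm thick, its top 48 mm above the bar, with six cork-lined glass wells; it turns on the spindle and cannot lift. In its middle a white nylon hub, 42 mm across, stands 6 mm above the wood. Origin: on the spindle axis at bar-top height. The hub stands a push of 15 to 20 N and cracks above 25 N.
- seat (a point): The centre of the hub's top face, on the spindle axis, 54 mm above the bar top: the washer lies here. The spindle stands 23 mm above it, so 19 mm above the washer; the cap is home with its rim 4 mm above this point.
- spindle_tip (a point): The centre of the spindle's upper end, 77 mm above the bar top.
- mat: Black rubber parts mat, 190 x 130 x 3 mm, fixed on the bar; washer, cap and big cap lie on it. Origin: centre of its underside; its long side is its x.
- washer: White nylon thrust washer, 32 mm outside diameter, hole 13 mm, 4 mm thick, 15 g, lying flat on the mat. Origin: centre of its underside.
- cap: The small bright steel push-on cap (domed push nut), 24 mm in diameter and 22 mm tall, about 30 g, standing on the mat with its open end down. Origin: centre of its open lower rim; z points to the dome. Its bore is 12.8 mm wide and 19.5 mm deep from the rim.
- cap_top (a point): The centre of the cap's domed top, 22 mm above its rim.
- cap_teeth (a point): Centre of the cap's ring of four sprung teeth, 3 mm above its rim: an 8 mm opening that spreads to pass the 10 mm spindle. They meet its taper with the rim about 15 mm above the washer; the push needed climbs over the next 6 mm to 10 to 20 N, falls to an even 6 to 12 N down the plain shaft (fading when the hand stands still), then rises steeply as the rim meets the washer. The cap does not spring back.
- bigcap: A larger steel cap of the same kind for a hand truck, 36 mm in diameter and 26 mm tall, standing on the mat: not for this job. Origin: centre of its lower rim.
- bottle1: Brown 500 ml beer bottle, 70 mm across and 233 mm tall, standing on the bar. Origin: centre of its underside.
- bottle2: A second such bottle.
- glass1: Small tasting glass, 56 mm across and 95 mm tall, standing on the bar. Origin: centre of its underside.
- glass2: A second such glass.
- driver: Screwdriver, 170 mm long, lying on the bar.
- opener: Flat steel bottle opener, 110 mm long and 6 mm thick, lying on the bar.
There are look-alikes about, which are no part of the job. What is meant by the washer is not turquoise or yellow, and is the smaller of those in its own colour.

How it is judged (in metres and radians):
On the way, in this order (a step that is already met when the one before it is completed fails the run):
1. the washer lies flat on the hub, round the spindle, let go (distance between washer and seat below 0.0035 m and angle between washer's own z axis and vertical below 0.1 rad and contact force between the fingers and washer below 0.2 N), for 0.2 s.
2. the cap is pressed home: its rim is on the washer, square, pushed steadily against it with at least 8 N (horizontal distance between cap and seat below 0.0025 m and z of cap in the frame of seat below 0.005 m and angle between cap's own z axis and vertical below 0.07 rad and contact force between cap and washer above 8 N), for 0.25 s.
At the end, for the whole second after the job is handed in: The washer lies flat on the hub round the spindle (within 3.5 mm of the seat) and the cap stands square (within 0.07 rad) on the spindle, its rim within 1 mm of the washer's top (rim less than 5 mm above the hub), at rest and let go (distance between washer and seat below 0.0035 m and angle between each of washer, cap's own z axis and vertical below 0.07 rad and horizontal distance between cap and seat below 0.0025 m and z of cap in the frame of seat below 0.005 m and linear speed of cap below 0.02 m/s); the robot touches nothing.
It fails at once if the hub is pressed with more than 25 N through the washer (contact force between washer and tray above 25 N).
It fails at once if the big cap is moved more than 30 mm (distance of bigcap from where it was at the start of the episode above 0.03 m).
It fails at once if a bottle, glass or tool is moved more than 30 mm (distance of any of bottle1, bottle2, glass1, glass2, driver, opener from where it was at the start of the episode above 0.03 m).
It also fails if it takes over 62 s, if anything falls off the work surface, if the arm or the gripper's body presses on something with over 40 N, if the wrist force passes 120 N, or if a joint passes its speed limit or range.

## Robot

A 6-joint arm with a two-finger parallel gripper is mounted at the origin on the work surface. World frame = base frame: x ahead of the robot, y to its left, z up, the work surface at z = 0. Lengths are in m, angles in degrees, forces in N, time in s.
With the tool pointing down it reaches from about 0.375 to 0.9 m from the base axis. Payload 3.1 kg.
Tool frame: the origin (TCP) lies at the very end of the fingers, on their centre line; the grasp point (between the pads) lies 19 mm behind it (grip_point_offset is the distance from the TCP to the grasp point, in m); y points along the fingers, x is the direction in which the jaws open and shut, and the axes are right-handed (so a half turn about y gives the same grasp; the last joint's range is limited). The gripper opens to 87 mm and grips with 3 to 60 N. Pads are 19 mm wide; open, the fingers measure 117 mm over their backs; the gripper's body (75 mm by 190 mm) begins 51 mm behind the grasp point.
Start: joints at [-85.915, 30.224, 82.088, -0, 67.689, -10.227], TCP at [0.155, -0.606, 0.223] pointing down, gripper open.
Joint ranges: [-176.69, 176.69], [-43.24, 126.21], [12.49, 139.97], [-82, 262], [0, 151.66], [-163.58, 163.58]. Speed limits (degrees/s): [159.86, 159.86, 180, 180, 180, 180].

## Interface

Orientations are given as a 3x3 rotation matrix whose columns are the frame's x, y, z axes.
In Python, from rig import * gives the robot as it stands.
- The arm moves only by the tool send_rows, never from a script. Its argument "moves" is text: rows parted by semicolons, each of 5 numbers parted by spaces: the finger opening in mm, from 0 to 87, then the shift along the tool's x, y, z in mm, then the turn about the tool's y in degrees. In form: fingers dx dy dz yaw; .... A call has 1 to 20 rows; each row shifts and turns the commanded pose from where the row before left it, along the tool's axes as they then stand; what a row does not reach is not made up. A row lasts 1/12 s, in which the tool goes at most 41.7 mm and 7.16 degrees, less where a joint would pass 70% of its speed; a pose out of reach is approached as far as the arm can. A call is refused whole if a number of a shift passes 41.7 or a number of a turn 7.16, either way. A call with a gripper value outside its range is refused whole. The fingers move at their own pace and stop on an object; the grip force is fixed at half the most. Time passes only in rows, so rows that do not move let the fingers close. It gives the time, the measured TCP pose, the force and the opening at its end, in the units of the state.
- read_state(): the state, without advancing time (a new reading comes with each control period).
- capture(name): name is "side" or "top" or "wrist"; returns a dict with "image" (384x512x3 uint8, blue, green, red), "z_map" (384x512 float32, m along the optical axis (not along the pixel's ray), 0 where there is no reading), "mtx" (3x3 intrinsics, pixels), "origin" and "rotation" of the camera in the world; the wrist camera has in their place "tool_from_camera" (4x4, takes a point from camera to tool coordinates, whose origin is the TCP and whose axes are the tool frame's). Camera axes: x right, y up, looking along -z (the intrinsics and any distortion apply to the point x, -y, -z); pixel columns grow to the right and rows downward; lengths in m; the calibration is good to about 2 mm. A picture is of the moment at which its call begins: read the wrist's pose just before it.
- hand_in(): hands the job in, once; it reports no verdict.
Trained networks look in a picture, given as the dict that the camera call returned (one of the last four; its "shot" number tells which), for a name from the list of things; names that differ only in an ending like _2 or _b are one class to them, and where a whole thing is asked for, a point or a joint stands for the part that bears it (a point fixed in the world has none). Each returns a list of dicts, best first, with "p" (0 to 1); they miss things now and then, are a little off and sometimes report something else, mostly with a low value. They report only what shows in the picture. A call takes as long as a camera call. They do not tell look-alikes from the thing itself.
- search_frame(picture, name): "bbox" ([left, top, right, bottom] in pixels, round what is visible of it).
- masks_of(picture, name): "region" (384x512 bool, what is visible of it) and "bbox" ([left, top, right, bottom] in pixels, round what is visible of it).
- mark_of(picture, name): "pixel" ([row, column] in pixels: a listed point, or the origin of a listed thing).
The state is a dict: "time_s": time; "joint_positions": joint angles; "qvel": joint speeds; "tau": joint torques, N m; "position": TCP position; "tcp_rot": TCP orientation; "force": force on the tool from outside, world axes, zero at the start; "moment": the same for the moment, N m; "opening": opening from 0.0 (shut) to 1.0 (fully open).
Only numpy, scipy, OpenCV 4.12 (cv2) and the standard library are available. Lean on these libraries where they do the work, as an engineer would, in place of code of your own. Each camera call takes 0.05 s, during which the arm holds its last target. There are 200 camera calls.

## Working session

There is one attempt and no reset: what is moved stays moved. The work goes in short steps, Python scripts to look and compute and a tool call to move; the robot and the scene stay as the last step left them, time stands still between calls to the robot, and variables do not carry over. Pictures are saved under pics/ and viewed, about 8 in all and at most 12, crops included, and the job is handed in when it is done.

Besides the shell and the picture viewer there is one more tool, called after "Emit:" as name(argument=value, ...) on one line, values as JSON. send_rows: Moves the arm, as the interface text tells. Its arguments: {"type":"object","properties":{"moves":{"type":"string"}},"required":["moves"]}

```bash
mkdir -p pics; cat > h.py <<'E'
from rig import *
import numpy as np, cv2
def ray(c,px,st=None):
    "pixel [row,col] -> origin, world dir (unit optical depth)"
    K=c["mtx"];r,cc=px
    d=np.array([(cc-K[0][2])/K[0][0],-(r-K[1][2])/K[1][1],-1.])
    if "origin" in c: o=np.array(c["origin"]);R=np.array(c["rotation"])
    else:
        T=np.array(c["tool_from_camera"]);Rt=np.array(st["tcp_rot"])
        o=np.array(st["position"])+Rt@T[:3,3];R=Rt@T[:3,:3]
    return o,R@d
def at_z(c,px,z,st=None):
    o,d=ray(c,px,st); return o+d*(z-o[2])/d[2]
def depth_pt(c,px,st=None):
    o,d=ray(c,px,st); return o+d*c["z_map"][int(px[0]),int(px[1])]
E
python3 - <<'E'
from h import *
s=read_state();print(s)
for n in ["top","side"]:
    c=capture(n);cv2.imwrite(f"pics/{n}0.png",c["image"]);print(n,c["origin"],np.array(c["mtx"]).tolist())
    for o in ["stand","spindle_tip","seat","washer","cap","cap_top","bigcap","mat","bottle1","glass1","driver","opener"]:
        f=mark_of(c,o); 
        for q in f[:4]:
            print(o,round(q["p"],2),np.round(q["pixel"],1),np.round(depth_pt(c,q["pixel"]),3))
E
```

```text
{'time_s': 0.0, 'joint_positions': array([-8.59150166e+01,  3.02782832e+01,  8.21561266e+01, -9.24177356e-04,
        6.76888499e+01, -1.02265855e+01]), 'qvel': array([ 0.00316941, -0.11740635,  0.01722207, -0.06119386, -0.0762197 ,
       -0.02511847]), 'tau': array([ 5.63784870e-04, -4.40034306e+01, -1.76591760e+01,  6.32326794e-02,
        5.81008801e-02, -1.62421011e-04]), 'position': array([ 0.15447547, -0.60485659,  0.2215804 ]), 'tcp_rot': array([[ 2.47200439e-01, -1.68133462e-04,  9.68964352e-01],
       [-9.68962048e-01,  2.14475660e-03,  2.47200223e-01],
       [-2.11975532e-03, -9.99997686e-01,  3.67269830e-04]]), 'force': array([0.20340122, 0.36076184, 0.12526372]), 'moment': array([-0.00026608, -0.0636092 , -0.02132304]), 'opening': 0.9995256375627}
top [0.31174723 0.02252468 1.17041953] [[367.3214934434356, 0.0, 259.0158965313569], [0.0, 367.3214934434356, 185.88475681020512], [0.0, 0.0, 1.0]]
stand 0.92 [194.9 206.7] [0.505 0.188 0.066]
stand 0.19 [133.6 184.2] [0.695 0.275 0.073]
spindle_tip 0.59 [193.9 204.8] [0.506 0.192 0.078]
seat 0.69 [191.6 207.4] [0.518 0.188 0
[... 1625 characters left out ...]
 0.43 [158.2 227.6] [0.499 0.164 0.047]
cap 0.69 [268.4 274.8] [ 0.54  -0.169  0.021]
cap 0.66 [146.5 228.7] [0.508 0.189 0.064]
cap_top 0.69 [265.8 275.1] [ 0.546 -0.153  0.003]
bigcap 0.63 [303.9 267.1] [ 0.5   -0.252  0.028]
mat 0.92 [296.2 258.7] [ 0.49  -0.218  0.002]
bottle1 0.68 [198.2 339.9] [ 0.744 -0.027  0.042]
bottle1 0.6 [105.7 268.2] [0.66  0.356 0.033]
glass1 0.73 [297.8 370.7] [ 0.707 -0.305  0.066]
glass1 0.57 [124.8 290.5] [0.703 0.265 0.03 ]
glass1 0.42 [294.7 258.4] [ 0.491 -0.214  0.002]
driver 0.85 [118.  187.3] [0.421 0.392 0.002]
driver 0.46 [219.5 213.7] [0.431 0.009 0.003]
driver 0.26 [271.6 274.2] [ 0.536 -0.177  0.022]
opener 0.68 [219.7 214.7] [0.433 0.008 0.003]
```

```bash
python3 -c "
import cv2,numpy as np
a=cv2.imread('pics/top0.png');b=cv2.imread('pics/side0.png')
cv2.imwrite('pics/both0.png',cv2.resize(np.vstack([a,b]),(400,600)) if 0 else a)"; ls pics
```

```text
both0.png
side0.png
top0.png
```

View pics/top0.png

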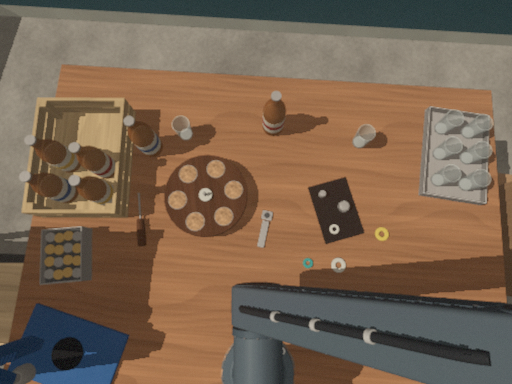

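View pics/side0.png

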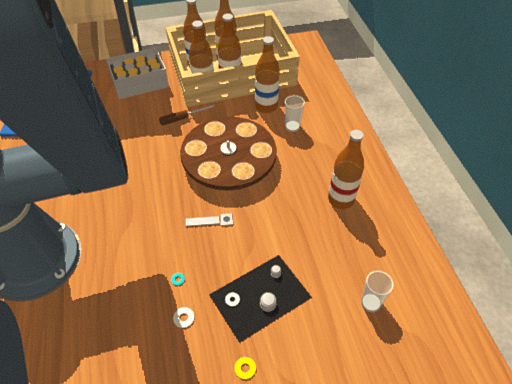

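The top view shows the mat at about (210,336). On it are the small white washer (229,334), the small cap (194,322) and the big cap (207,343). The larger white ring at (265,338) and the turquoise and yellow rings lie off the mat. The spindle is at (194,206). I'll move over the mat now.

Emit:
send_rows(moves="50 -12 0 13 0; 50 -23 0 26 0; 50 -23 0 26 0; 50 -23 0 26 0; 50 -23 0 26 0; 50 -23 0 26 0; 50 -23 0 26 0; 50 -23 0 26 0; 50 -23 0 26 0; 50 -23 0 26 0; 50 -23 0 26 0; 50 -23 0 26 0; 50 -23 0 26 0; 50 -12 0 13 0; 50 0 0 0 0; 50 0 0 0 0")

```text
time_s: 2.63
position: [0.4083, -0.2308, 0.2227]
tcp_rot: [[0.25, 0.0, 0.968], [-0.968, -0.001, 0.25], [0.001, -1.0, -0.0]]
force: [-0.7, -0.4, 0.4]
opening: 0.572
```

```bash
python3 - <<'E'
from h import *
s=read_state();c=capture("wrist");cv2.imwrite("pics/w1.png",c["image"])
print(s["position"],s["tcp_rot"].round(3).tolist(),s["joint_positions"].round(1));print(np.round(c["tool_from_camera"],3).tolist())
for o,z in [("washer",.003),("cap",.003),("cap_top",.025),("bigcap",.003)]:
    for q in mark_of(c,o)[:3]: print(o,round(q["p"],2),np.round(q["pixel"],1),at_z(c,q["pixel"],z,s).round(4))
for o,z in [("washer",.007),("cap",.025),("bigcap",.029)]:
    for q in masks_of(c,o)[:3]:
        r,cc=np.nonzero(q["region"]);p=[r.mean(),cc.mean()];print(o,round(q["p"],2),q["bbox"],np.round(p,1),at_z(c,p,z,s).round(4),len(r))
E
```

```text
[ 0.40828381 -0.23075287  0.22274074] [[0.25, 0.0, 0.968], [-0.968, -0.001, 0.25], [0.001, -1.0, -0.0]] [-43.1  18.2 103.8  -0.   57.9  32.4]
[[1.0, 0.0, 0.002, 0.0], [0.001, 0.306, -0.952, -0.163], [-0.001, 0.952, 0.306, 0.084], [0.0, 0.0, 0.0, 1.0]]
washer 0.89 [177.6 362.5] [ 0.4294 -0.3642  0.003 ]
washer 0.78 [207.8 170.2] [ 0.3297 -0.138   0.003 ]
washer 0.69 [147.8 244. ] [ 0.4286 -0.2117  0.003 ]
cap 0.64 [ 37.3 233.8] [ 0.5435 -0.1719  0.003 ]
cap_top 0.6 [ 31.5 231.1] [ 0.545  -0.1701  0.025 ]
bigcap 0.84 [ 87.5 283.1] [ 0.507  -0.2386  0.003 ]
washer 0.92 [225.7, 215.0, 255.9, 246.6] [229.6 237.6] [ 0.3234 -0.2292  0.007 ] 719
washer 0.9 [158.3, 199.5, 181.2, 225.0] [212.3 166.2] [ 0.3239 -0.1348  0.007 ] 362
washer 0.57 [346.9, 161.3, 379.9, 199.3] [179.2 362.1] [ 0.4279 -0.3629  0.007 ] 782
bigcap 0.78 [268.0, 68.1, 303.6, 106.5] [ 87.7 286.2] [ 0.5065 -0.2399  0.029 ] 904
bigcap 0.64 [221.3, 22.2, 245.1, 48.3] [ 36.  233.5] [ 0.541  -0.1739  0.029 ] 461
```

View pics/w1.png

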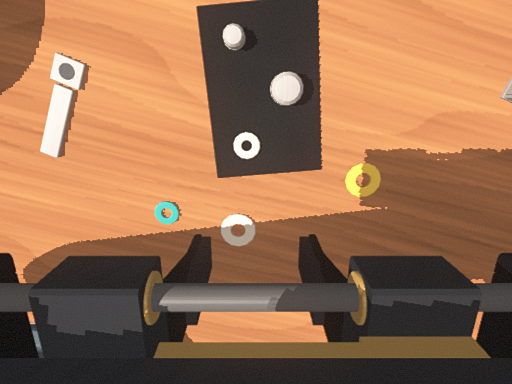

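The wrist view shows the target washer on the mat at (146,246), the big cap at (88,286) and the small cap at (36,233). The jaws are at the bottom of the frame. I'll descend over the washer.

Emit:
send_rows(moves="50 -2 20 4 0; 50 -3 32 5 0; 50 -3 32 5 0; 50 -3 32 5 0; 50 -2 32 4 0; 50 0 20 0 0; 50 0 12 0 0; 50 0 0 0 0; 50 0 0 0 0")

```text
time_s: 3.78
position: [0.4266, -0.2132, 0.0421]
tcp_rot: [[0.247, -0.001, 0.969], [-0.969, 0.001, 0.247], [-0.001, -1.0, -0.001]]
force: [0.6, -0.9, -0.6]
opening: 0.573
```

```bash
cat >> h.py <<'E'
def blobs(c,lo=170,amin=150):
    "bright, unsaturated blobs: (area, ellipse)"
    hsv=cv2.cvtColor(c["image"],cv2.COLOR_BGR2HSV)
    m=((hsv[...,2]>lo)&(hsv[...,1]<40)).astype(np.uint8)
    out=[]
    for k in cv2.findContours(m,cv2.RETR_EXTERNAL,cv2.CHAIN_APPROX_NONE)[0]:
        if cv2.contourArea(k)>amin and len(k)>20: out.append((cv2.contourArea(k),cv2.fitEllipse(cv2.convexHull(k))))
    return out
def to_tool(s,p):
    return (np.array(s["tcp_rot"]).T@(np.array(p)-s["position"])*1000).round(1)
E
python3 - <<'E'
from h import *
s=read_state();c=capture("wrist");cv2.imwrite("pics/w2.png",c["image"])
print(s["position"],s["force"].round(1))
for a,e in blobs(c):
    (x,y)=e[0];p=at_z(c,[y,x],.007,s);print(a,np.round(e[0],1),np.round(e[1],1),p.round(4),to_tool(s,p))
E
```

```text
[ 0.42664966 -0.21321984  0.04206557] [ 0.6 -0.9 -0.6]
1296.0 [220.8 302.2] [ 23.2 122.8] [ 0.3611 -0.2036  0.007 ] [-25.4  35.1 -61.1]
636.5 [256.8 215.4] [39.7 45.8] [ 0.4344 -0.2124  0.007 ] [ 1.1 35.1  7.7]
3226.0 [336.1 119.1] [63.6 67.6] [ 0.5073 -0.2438  0.007 ] [49.6 34.9 70.7]
1362.5 [233.2  17.1] [39.4 59.2] [ 0.5458 -0.1703  0.007 ] [-12.2  35.  126.1]
```

View pics/w2.png

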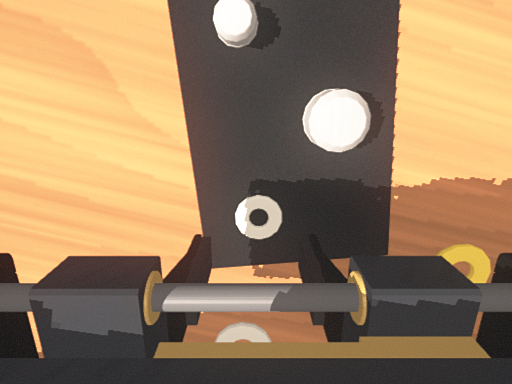

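The washer is at about (217,259), roughly 2.5 mm in x and 6.5 mm in z off the TCP. The lit side of the blob biased the ellipse slightly.

Emit:
send_rows(moves="50 2 10 3.5 0; 50 0.5 12 3 0; 50 0 8 0 0; 50 0 5 0 0; 50 0 2.5 0 0; 50 0 0 0 0; 50 0 0 0 0")

```text
time_s: 4.42
position: [0.4338, -0.2139, 0.0052]
tcp_rot: [[0.247, 0.0, 0.969], [-0.969, 0.0, 0.247], [0.0, -1.0, 0.0]]
force: [-0.3, -0.1, -0.5]
opening: 0.577
```

```bash
python3 - <<'E'
from h import *
s=read_state();c=capture("wrist");cv2.imwrite("pics/w3.png",c["image"][150:300,150:370])
print(s["position"],s["force"].round(1))
for a,e in blobs(c,130):
    (x,y)=e[0];p=at_z(c,[y,x],.007,s);print(a,np.round(e[0],1),np.round(e[1],1),p.round(4),to_tool(s,p))
E
```

```text
[ 0.43382285 -0.21386164  0.00515366] [-0.3 -0.1 -0.5]
2200.5 [224.1 299.4] [ 29.7 131.6] [ 0.3982 -0.2037  0.007 ] [-18.6  -1.8 -32. ]
4998.0 [349.2 139.4] [78.5 84. ] [ 0.5069 -0.2446  0.007 ] [47.8 -1.8 63.2]
2318.5 [224.4  17.3] [54.4 69.4] [ 0.5449 -0.1712  0.007 ] [-13.9  -1.8 118.2]
```

Emit:
send_rows(moves="50 0 0.7 0 0; 20 0 0 0 0; 20 0 0 0 0; 20 0 0 0 0; 20 0 0 0 0; 20 0 0 0 0; 20 0 0 0 0; 20 0 -5 0 0; 20 0 -15 0 0; 20 0 -25 0 0; 20 0 -30 0 0; 20 0 -30 0 0; 20 0 -20 0 0; 20 0 0 0 0")

```text
time_s: 5.63
position: [0.436, -0.2154, 0.1334]
tcp_rot: [[0.247, 0.007, 0.969], [-0.969, -0.006, 0.247], [0.007, -1.0, 0.005]]
force: [1.0, -0.2, -0.4]
opening: 0.337
```

```bash
python3 - <<'E'
from h import *
s=read_state();c=capture("wrist");im=c["image"][170:300,150:370];cv2.imwrite("pics/w4.png",cv2.resize(im,None,fx=3,fy=3))
print(s["position"],s["force"].round(1),s["opening"]*87)
E
```

```text
[ 0.43601416 -0.2154018   0.13338477] [ 1.  -0.2 -0.4] 29.313193516251232
```

View pics/w4.png

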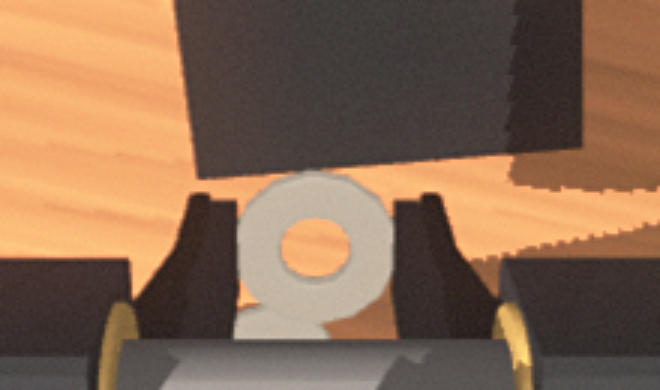

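The washer is held flat between the pads, with its centre at crop (315,248), or full frame (252,255). Next I'll carry it toward the spindle.

Emit:
send_rows(moves="20 -9 0 3 0; 20 -18 0 7 0; 20 -27 0 10 0; 20 -27 0 10 0; 20 -27 0 10 0; 20 -27 0 10 0; 20 -27 0 10 0; 20 -27 0 10 0; 20 -27 0 10 0; 20 -27 0 10 0; 20 -27 0 10 0; 20 -27 0 10 0; 20 -27 0 10 0; 20 -27 0 10 0; 20 -18 0 7 0; 20 -9 0 3 0; 20 0 0 0 0; 20 0 0 0 0; 20 0 0 0 0")

```text
time_s: 7.27
position: [0.4752, 0.1861, 0.1286]
tcp_rot: [[0.247, -0.002, 0.969], [-0.969, -0.001, 0.247], [0.0, -1.0, -0.002]]
force: [-0.8, -0.5, 0.3]
opening: 0.337
```

```bash
cat >> h.py <<'E'
def show(c,name,r0,r1,c0,c1,k=3): cv2.imwrite("pics/"+name+".png",cv2.resize(c["image"][r0:r1,c0:c1],None,fx=k,fy=k))
E
python3 - <<'E'
from h import *
s=read_state();c=capture("wrist");show(c,"w5",100,300,140,380)
print(s["position"],s["force"].round(1),s["opening"]*87)
for a in ["spindle_tip","seat","washer","tray"]:
    for q in mark_of(c,a)[:2]:
        z={"spindle_tip":.077,"seat":.054}.get(a,s["position"][2])
        p=at_z(c,q["pixel"],z,s);print(a,round(q["p"],2),np.round(q["pixel"],1),p.round(4),to_tool(s,p))
p=at_z(c,[252.5,255.2],s["position"][2]+.0026,s);print("washer off",to_tool(s,p))
E
```

```text
[0.47519511 0.18606141 0.12862476] [-0.8 -0.5  0.3] 29.279672944961362
spindle_tip 0.68 [173.1 251.1] [0.5063 0.1969 0.077 ] [-2.8 51.5 33. ]
seat 0.96 [163.2 253.7] [0.5089 0.1957 0.054 ] [-1.1 74.5 35.3]
washer 0.84 [252.4 254. ] [0.4735 0.1863 0.1286] [-0.6  0.  -1.6]
tray 0.92 [147.3 254.8] [0.5323 0.2007 0.1286] [-0.1 -0.1 58.9]
washer off [ 0.1 -2.6 -0.3]
```

View pics/w5.png

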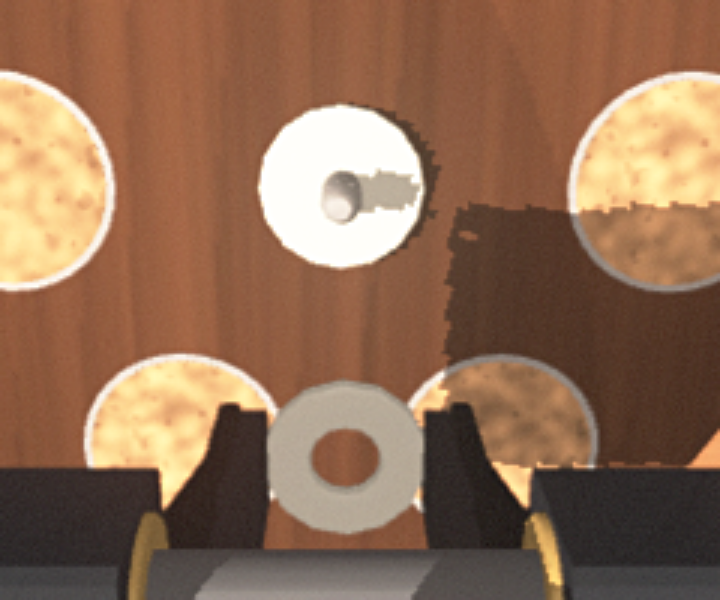

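The hub centre is at about (162,254) and the washer hole at (252,255). The spindle is about 36 mm ahead and 1.2 mm to −x. I'll move over it and hover just above the tip.

Emit:
send_rows(moves="20 -0.2 0 6 0; 20 -1 8 12 0; 20 0 12 12 0; 20 0 12 6 0; 20 0 7 0 0; 20 0 3 0 0; 20 0 0 0 0; 20 0 0 0 0")

```text
time_s: 8.18
position: [0.5101, 0.1969, 0.0874]
tcp_rot: [[0.247, -0.001, 0.969], [-0.969, -0.0, 0.247], [-0.0, -1.0, -0.001]]
force: [-0.5, -0.5, 0.2]
opening: 0.335
```

```bash
python3 - <<'E'
from h import *
s=read_state();c=capture("wrist");show(c,"w6",180,300,180,330,5)
print(s["position"],s["force"].round(1),s["opening"]*87)
E
```

```text
[0.5101329  0.19694983 0.08742232] [-0.5 -0.5  0.2] 29.161388958377444
```

View pics/w6.png

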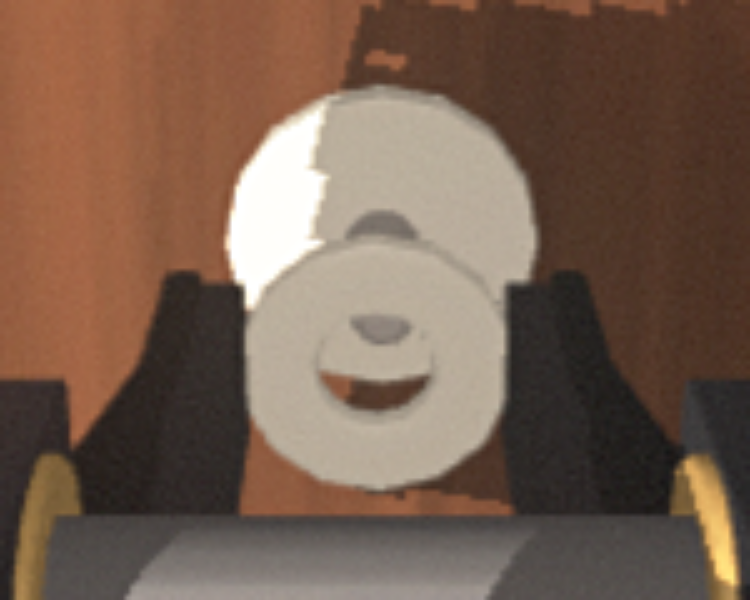

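```bash
python3 - <<'E'
from h import *
s=read_state();c=capture("wrist")
print("tip",[to_tool(s,at_z(c,[r,256.2],.077,s)) for r in (243,245,247)])
print("hole",to_tool(s,at_z(c,[253,255.4],s["position"][2]+.0026,s)))
p=(180+232/5,180+383/5);print("hub",to_tool(s,at_z(c,p,.054,s)))
E
```

```text
tip [array([ 0.7, 10.7, -0.9]), array([ 0.7, 10.7, -2.2]), array([ 0.7, 10.7, -3.6])]
hole [ 0.2 -2.6 -0.6]
hub [ 1.  33.7  0.3]
```

Emit:
send_rows(moves="20 0.6 3 -0.5 0; 20 0 3 0 0; 20 0 0.5 0 0; 20 0 0 0 0; 20 0 0 0 0")

```text
time_s: 8.7
position: [0.5103, 0.1964, 0.0808]
tcp_rot: [[0.247, -0.0, 0.969], [-0.969, -0.0, 0.247], [-0.0, -1.0, -0.0]]
force: [0.1, -0.3, 0.3]
opening: 0.337
```

```bash
python3 - <<'E'
from h import *
s=read_state();c=capture("wrist");show(c,"w7",190,290,190,320,6)
print(s["position"],s["force"].round(1),s["opening"]*87)
E
```

```text
[0.51027579 0.1963814  0.08082072] [ 0.1 -0.3  0.3] 29.308158031978763
```

View pics/w7.png

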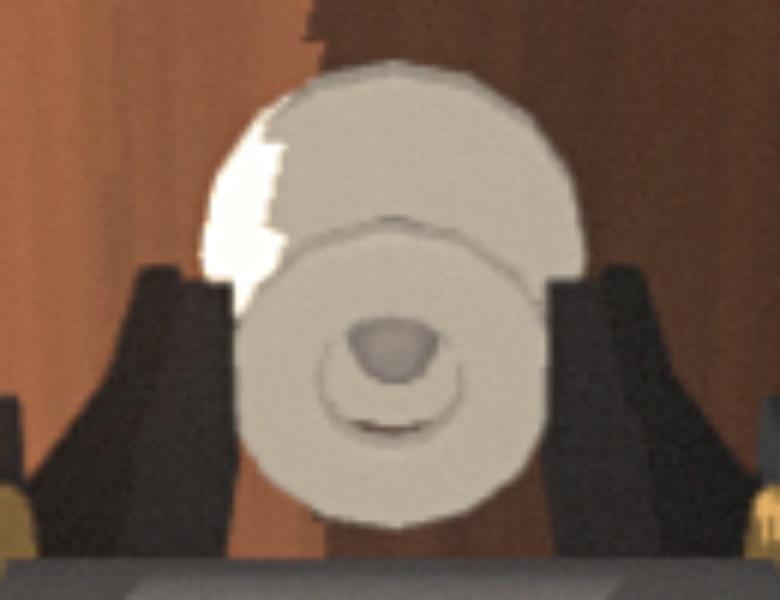

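```bash
python3 - <<'E'
from h import *
s=read_state();c=capture("wrist")
print("tip",to_tool(s,at_z(c,[249.8,255.3],.077,s)))
print("hole",to_tool(s,at_z(c,[252.8,255.2],s["position"][2]+.0026,s)))
E
```

```text
tip [ 0.1  3.9 -1.9]
hole [ 0.1 -2.6 -0.5]
```

Emit:
send_rows(moves="20 0 0 -1.1 0; 20 0 2 0 0; 20 0 2 0 0; 20 0 2 0 0; 20 0 1.5 0 0; 20 0 0 0 0")

```text
time_s: 9.3
position: [0.509, 0.196, 0.0729]
tcp_rot: [[0.247, -0.001, 0.969], [-0.969, -0.0, 0.247], [-0.0, -1.0, -0.001]]
force: [0.3, 0.1, 0.4]
opening: 0.335
```

Emit:
send_rows(moves="20 0 2 0 0; 20 0 2 0 0; 20 0 2 0 0; 20 0 2 0 0; 20 0 0 0 0")

```text
time_s: 9.72
position: [0.509, 0.196, 0.0649]
tcp_rot: [[0.247, -0.001, 0.969], [-0.969, -0.0, 0.247], [-0.0, -1.0, -0.001]]
force: [0.1, -0.2, -0.8]
opening: 0.333
```

No contact force, and the washer is past the taper. I'll lower to about 1 mm above the hub.

Emit:
send_rows(moves="20 0 2 0 0; 20 0 2 0 0; 20 0 2 0 0; 20 0 1 0 0; 20 0 0 0 0; 20 0 0 0 0")

```text
time_s: 10.22
position: [0.5092, 0.1961, 0.0583]
tcp_rot: [[0.247, -0.0, 0.969], [-0.969, -0.0, 0.247], [0.0, -1.0, -0.0]]
force: [-0.4, 0.6, -0.6]
opening: 0.337
```

```bash
python3 - <<'E'
from h import *
s=read_state();c=capture("wrist");show(c,"w8",190,290,190,320,6)
print(s["position"],s["force"].round(1),s["opening"]*87)
E
```

```text
[0.50920176 0.19607568 0.05825719] [-0.4  0.6 -0.6] 29.326767152889495
```

View pics/w8.png

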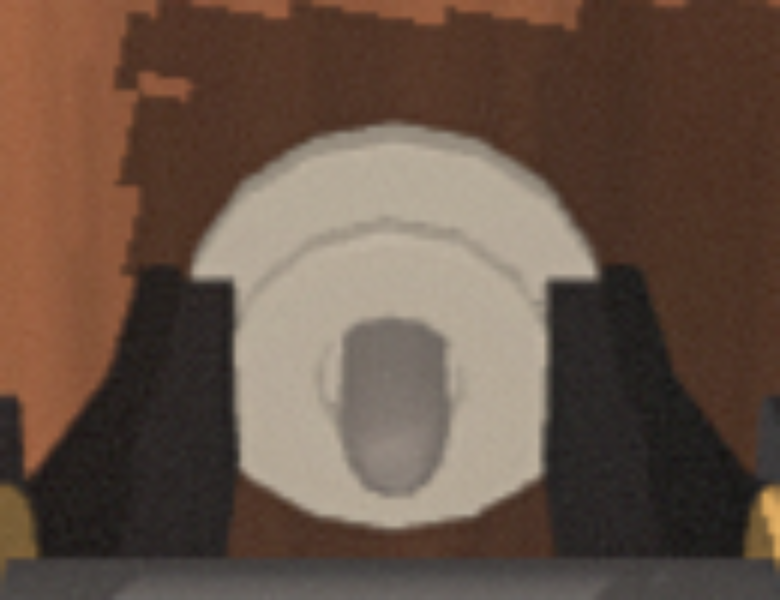

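The spindle is through the hole and centred sideways, with the washer just above the hub. I'll lower a little more and release.

Emit:
send_rows(moves="20 0 1.2 0 0; 20 0 0.4 0 0; 20 0 0 0 0; 45 0 0 0 0; 45 0 0 0 0; 45 0 0 0 0; 45 0 0 0 0; 45 0 0 0 0")

```text
time_s: 10.93
position: [0.5093, 0.1961, 0.0568]
tcp_rot: [[0.247, 0.0, 0.969], [-0.969, 0.0, 0.247], [-0.0, -1.0, 0.0]]
force: [-0.7, 0.1, -0.4]
opening: 0.506
```

Emit:
send_rows(moves="45 0 -8 0 0; 45 0 -16 0 0; 45 0 -25 0 0; 45 0 -25 0 0; 45 0 -16 0 0; 45 0 -8 -30 0; 45 0 0 0 0; 45 0 0 0 0")

```text
time_s: 11.6
position: [0.4788, 0.1886, 0.1558]
tcp_rot: [[0.247, 0.0, 0.969], [-0.969, 0.0, 0.247], [-0.0, -1.0, 0.0]]
force: [-0.2, -0.1, 0.0]
opening: 0.519
```

```bash
python3 - <<'E'
from h import *
s=read_state();c=capture("wrist");show(c,"w9",80,230,160,360,4)
print(s["position"],s["force"].round(1),s["opening"]*87)
for a,z in [("washer",.054),("seat",.054),("spindle_tip",.077)]:
    for q in mark_of(c,a)[:2]: print(a,round(q["p"],2),np.round(q["pixel"],1),at_z(c,q["pixel"],z,s).round(4))
E
```

```text
[0.47883533 0.18855992 0.15582678] [-0.2 -0.1  0. ] 45.116210811850706
washer 0.87 [165.1 256.3] [0.5062 0.1945 0.054 ]
seat 0.67 [159.5 254.5] [0.5105 0.1972 0.054 ]
spindle_tip 0.69 [169.  254.9] [0.5076 0.1961 0.077 ]
```

View pics/w9.png

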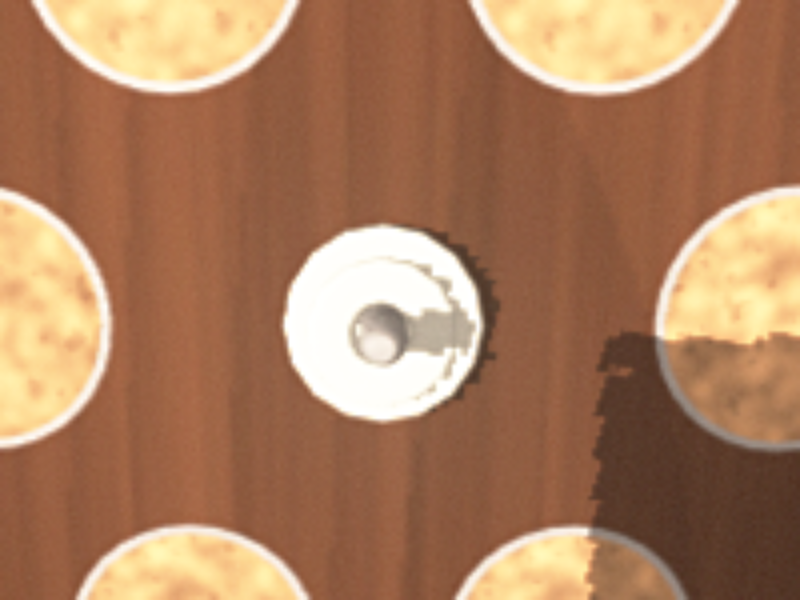

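The washer lies flat on the hub around the spindle (crop centre about (380,325)). Now the cap.

```bash
python3 - <<'E'
from h import *
s=read_state();c=capture("wrist")
for n,p,z in [("hub",(160.75,256),.054),("tip",(163.5,255.2),.077)]:
    q=at_z(c,p,z,s);print(n,q.round(4),to_tool(s,q))
E
```

```text
hub [0.5122 0.1959 0.054 ] [  0.8 100.7  32. ]
tip [0.5143 0.1972 0.077 ] [ 0.1 77.7 34.4]
```

Emit:
send_rows(moves="45 9 0 -1 0; 45 18 0 -3 0; 45 26 0 -4 0; 45 26 0 -4 0; 45 26 0 -4 0; 45 26 0 -4 0; 45 26 0 -4 0; 45 26 0 -4 0; 45 26 0 -4 0; 45 26 0 -4 0; 45 26 5 -4 0; 45 26 12 -4 0; 45 26 18 -4 0; 45 26 18 -4 0; 45 18 12 -3 0; 45 9 5 -1 0; 45 0 0 0 0; 45 0 0 0 0")

```text
time_s: 13.35
position: [0.516, -0.1798, 0.0845]
tcp_rot: [[0.246, -0.001, 0.969], [-0.969, 0.001, 0.246], [-0.001, -1.0, -0.001]]
force: [0.1, 0.2, 1.0]
opening: 0.516
```

```bash
python3 - <<'E'
from h import *
s=read_state();c=capture("wrist");cv2.imwrite("pics/w10.png",c["image"])
print(s["position"],s["force"].round(1),s["opening"]*87)
for a,e in blobs(c,150):
    (x,y)=e[0];p=at_z(c,[y,x],.014,s);print(a,np.round(e[0],1),np.round(e[1],1),p.round(4),to_tool(s,p))
for a,z in [("cap",.003),("cap_top",.025),("bigcap",.003)]:
    for q in mark_of(c,a)[:2]: p=at_z(c,q["pixel"],z,s);print(a,round(q["p"],2),np.round(q["pixel"],1),p.round(4),to_tool(s,p))
E
```

```text
[ 0.51603207 -0.17980885  0.08448853] [0.1 0.2 1. ] 44.87633603530806
1101.5 [226.2 301.7] [ 21.3 118. ] [ 0.4259 -0.1766  0.014 ] [-25.2  70.6 -86.5]
817.5 [ 17.9 251. ] [27.8 69.3] [0.4314 0.001  0.014 ] [-196.    70.8  -37.4]
1208.5 [ 25.3 211.6] [38.8 55.4] [ 0.4685 -0.004   0.014 ] [-182.    70.7   -2.7]
636.0 [253.5 173.1] [29.1 34.2] [ 0.5432 -0.1715  0.014 ] [-1.2 70.5 28.5]
cap 0.72 [172.6 255.2] [ 0.5414 -0.1733  0.003 ] [ 0.1 81.5 26.2]
cap 0.3 [175.2 251.3] [ 0.5386 -0.1709  0.003 ] [-3.  81.5 24.1]
cap_top 0.87 [178.7 253.2] [ 0.5417 -0.1718  0.025 ] [-1.4 59.5 26.9]
bigcap 0.7 [231.8 320.8] [ 0.5054 -0.2397  0.003 ] [ 55.5  81.4 -25. ]
bigcap 0.16 [241.5  23.6] [0.4341 0.004  0.003 ] [-198.2   81.8  -34.2]
```

Emit:
send_rows(moves="45 -0.5 5 8 0; 45 -0.5 10 12 0; 45 0 15 7 0; 45 0 13 0 0; 45 0 6 0 0; 45 0 0 0 0; 45 0 0 0 0")

```text
time_s: 14.13
position: [0.5423, -0.1716, 0.0357]
tcp_rot: [[0.248, -0.001, 0.969], [-0.969, 0.0, 0.248], [-0.0, -1.0, -0.0]]
force: [-0.0, -0.3, 0.2]
opening: 0.515
```

```bash
python3 - <<'E'
from h import *
s=read_state();c=capture("wrist");show(c,"w11",130,300,150,370,3)
print(s["position"],s["force"].round(1),s["opening"]*87)
for a,e in blobs(c,120):
    (x,y)=e[0];p=at_z(c,[y,x],.014,s);print(a,np.round(e[0],1),np.round(e[1],1),p.round(4),to_tool(s,p))
for a,z in [("cap",.003),("cap_top",.025)]:
    for q in mark_of(c,a)[:2]: p=at_z(c,q["pixel"],z,s);print(a,round(q["p"],2),np.round(q["pixel"],1),p.round(4),to_tool(s,p))
E
```

```text
[ 0.54230611 -0.17155818  0.0356614 ] [-0.  -0.3  0.2] 44.786736234068776
1655.5 [223.9 301.9] [ 44.7 105.5] [ 0.4875 -0.1633  0.014 ] [-21.6  21.7 -51. ]
1014.0 [256.5 232.6] [37.3 43. ] [ 0.5436 -0.1722  0.014 ] [ 0.9 21.7  1.1]
cap 0.86 [228.3 256. ] [ 0.5418 -0.1723  0.003 ] [ 0.6 32.7 -0.7]
cap_top 0.76 [240.4 257.6] [ 0.5435 -0.1728  0.025 ] [ 1.5 10.7  0.9]
```

View pics/w11.png

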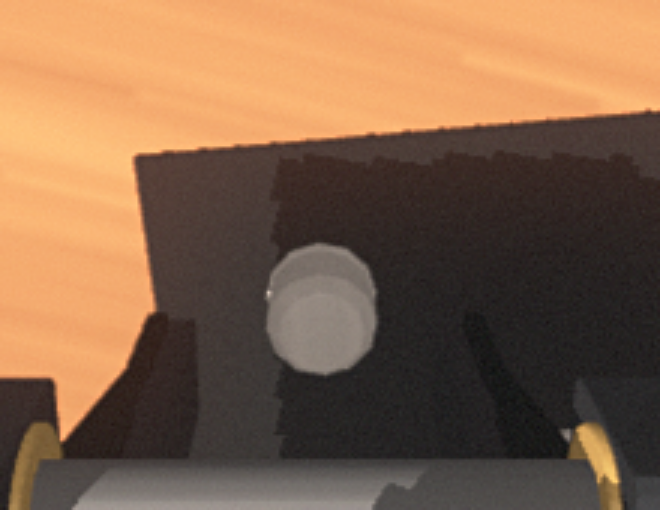

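The cap is at crop (322,310) between the open jaws and nearly centred. I'll use the depth map for its axis now, and for the spindle later.

```bash
cat >> h.py <<'E'
def cloud(c,s,r0=100,r1=300,c0=150,c1=360):
    rr,cc=np.mgrid[r0:r1,c0:c1];z=c["z_map"][r0:r1,c0:c1];K=c["mtx"]
    P=np.stack([(cc-K[0][2])/K[0][0]*z,-(rr-K[1][2])/K[1][1]*z,-z],-1)[z>0]
    T=np.array(c["tool_from_camera"]);return (P@T[:3,:3].T+T[:3,3])*1000   # tool frame, mm
E
python3 - <<'E'
from h import *
s=read_state();c=capture("wrist");P=cloud(c,s)
P=P[(abs(P[:,0])<18)&(abs(P[:,2])<18)];h=s["position"][2]*1000-P[:,1]
print(np.histogram(h,bins=range(-4,40,2)))
for lo in (20,23,24,24.5):
    q=P[(h>lo)&(h<30)];print(lo,len(q),q.min(0).round(1),q.max(0).round(1),q.mean(0).round(2))
E
```

```text
(array([  0,   0,   0, 772, 642,  83,  33,  39,  36,  40,  33,  41, 116,
       189, 559,  85,   0,   0,   0,   0,   0]), array([-4, -2,  0,  2,  4,  6,  8, 10, 12, 14, 16, 18, 20, 22, 24, 26, 28,
       30, 32, 34, 36, 38]))
20 949 [-11.3   9.3 -10.5] [11.1 16.5 12. ] [ 0.   12.21  2.36]
23 744 [-10.5   9.3  -9.5] [ 9.8 13.5 11.2] [-0.05 11.5   1.4 ]
24 644 [-9.9  9.3 -8.5] [ 9.7 12.5 10.5] [ 0.02 11.27  0.97]
24.5 565 [-8.6  9.3 -8.2] [ 9.1 12.  10.5] [-0.05 11.13  0.89]
```

Emit:
send_rows(moves="45 0.4 8 1 0; 45 0 10 0 0; 45 0 6 0 0; 45 0 2.5 0 0; 45 0 0 0 0; 15 0 0 0 0; 15 0 0 0 0; 15 0 0 0 0; 15 0 0 0 0; 15 0 0 0 0; 15 0 0 0 0; 15 0 0 0 0")

```text
time_s: 15.33
position: [0.5436, -0.1724, 0.0095]
tcp_rot: [[0.247, 0.001, 0.969], [-0.969, -0.0, 0.247], [0.0, -1.0, 0.0]]
force: [-0.1, -0.0, 1.4]
opening: 0.267
```

```bash
python3 - <<'E'
from h import *
s=read_state();c=capture("wrist");P=cloud(c,s)
print(s["position"],s["force"].round(1),s["opening"]*87)
P=P[(abs(P[:,0])<13)&(abs(P[:,2])<16)];h=s["position"][2]*1000-P[:,1]
for lo in (23,24.5,25):
    q=P[(h>lo)&(h<30)];print(lo,len(q),q.min(0).round(1),q.max(0).round(1),q.mean(0).round(2))
E
```

```text
[ 0.54360598 -0.17240722  0.00953317] [-0.1 -0.   1.4] 23.261259796000086
23 1065 [-13.  -20.5  -9.4] [ 13.  -13.5  10.4] [ -0.28 -15.67   1.12]
24.5 827 [-13.  -20.5  -8.9] [ 12.8 -15.    9.8] [ -0.17 -16.05   0.56]
25 634 [-13.  -20.5  -8.8] [ 12.8 -15.5   9.8] [ -0.3  -16.3    0.43]
```

Emit:
send_rows(moves="15 0 -5 0 0; 15 0 -15 0 0; 15 0 -30 0 0; 15 0 -35 0 0; 15 -9 -25 1 0; 15 -18 -10 1 0; 15 -26 0 2 0; 15 -26 0 2 0; 15 -26 0 2 0; 15 -26 0 2 0; 15 -26 0 2 0; 15 -26 0 2 0; 15 -26 0 2 0; 15 -26 0 2 0; 15 -26 0 2 0; 15 -26 0 2 0; 15 -26 0 2 0; 15 -26 0 2 0; 15 -18 0 1 0; 15 -9 0 0 0")

```text
time_s: 17.05
position: [0.4782, 0.1911, 0.1295]
tcp_rot: [[0.25, -0.0, 0.968], [-0.968, 0.0, 0.25], [-0.0, -1.0, -0.0]]
force: [0.0, 0.2, -0.5]
opening: 0.266
```

Emit:
send_rows(moves="15 0 0 0 0; 15 0 0 0 0; 15 0 0 0 0")

```text
time_s: 17.3
position: [0.4794, 0.1881, 0.1293]
tcp_rot: [[0.247, 0.0, 0.969], [-0.969, -0.0, 0.247], [0.0, -1.0, 0.0]]
force: [0.3, 0.5, -0.9]
opening: 0.269
```

```bash
python3 - <<'E'
from h import *
s=read_state();c=capture("wrist");P=cloud(c,s)
print(s["position"],s["force"].round(1),s["opening"]*87)
h=s["position"][2]*1000-P[:,1]
m=(abs(P[:,0])<13)&(abs(P[:,2])<16);q=P[m&(P[:,1]<-14)&(P[:,1]>-18)];print("cap",len(q),q.min(0).round(1),q.max(0).round(1),q.mean(0).round(2))
m=(abs(P[:,0])<30)&(P[:,2]>15)&(P[:,2]<70)
for lo,hi in [(52,56),(56,60),(62,70),(70,74),(74,80),(76,80)]:
    q=P[m&(h>lo)&(h<hi)]
    if len(q): print(lo,len(q),q.min(0).round(1),q.max(0).round(1),q.mean(0).round(2),((q.min(0)+q.max(0))/2).round(1))
for n,z in [("seat",.054),("spindle_tip",.077),("cap_top",s["position"][2]+.0155)]:
    for q in mark_of(c,n)[:2]: p=at_z(c,q["pixel"],z,s);print(n,round(q["p"],2),np.round(q["pixel"],1),p.round(4),to_tool(s,p))
cv2.imwrite("pics/w12.png",c["image"])
E
```

```text
[0.47936709 0.18813704 0.12931167] [ 0.3  0.5 -0.9] 23.443826307373932
cap 948 [-12.5 -17.9  -9.6] [ 13.  -14.   10.7] [ -0.23 -15.68   0.97]
52 826 [-20.9  73.3  15.3] [20. 77. 52.] [-3.000e-02  7.453e+01  3.706e+01] [-0.4 75.1 33.7]
56 1057 [-20.8  69.3  15.2] [19.  73.3 51.6] [-0.85 70.68 31.16] [-0.9 71.3 33.4]
62 32 [-5.2 59.4 32.6] [ 4.3 67.1 36.5] [-0.54 63.28 35.33] [-0.5 63.3 34.5]
70 37 [-5.1 55.4 28.3] [ 4.3 59.  36.2] [-0.39 57.3  33.88] [-0.4 57.2 32.2]
74 118 [-4.3 49.9 27.5] [ 3.5 55.2 35.8] [-0.38 52.25 31.95] [-0.4 52.5 31.7]
76 96 [-4.3 49.9 27.8] [ 3.5 53.1 35.1] [-0.43 51.76 31.61] [-0.4 51.5 31.4]
seat 0.93 [165.7 254.9] [0.5115 0.1964 0.054 ] [-0.1 75.3 33.1]
spindle_tip 0.89 [178.9 257.7] [0.5075 0.1934 0.077 ] [ 1.8 52.3 28.6]
cap_top 0.78 [263.5 256.8] [0.4796 0.1873 0.1448] [  0.9 -15.5   0. ]
```

The depth map puts the spindle at tool (−0.4, 31.4) and the held cap at about (−0.2, 0.6). I'll move over the tip and lower to it.

Emit:
send_rows(moves="15 -0.2 0 7.8 0; 15 0 5 12 0; 15 0 12 8 0; 15 0 12 3 0; 15 0 9 0 0; 15 0 5 0 0; 15 0 2 0 0; 15 0 0 0 0; 15 0 0 0 0")

```text
time_s: 18.25
position: [0.5085, 0.1968, 0.0843]
tcp_rot: [[0.247, -0.0, 0.969], [-0.969, -0.0, 0.247], [-0.0, -1.0, -0.0]]
force: [-0.4, 0.0, 0.1]
opening: 0.269
```

Emit:
send_rows(moves="15 0 1 0 0; 15 0 0.7 0 0; 15 0 0 0 0; 15 0 0 0 0")

```text
time_s: 18.58
position: [0.509, 0.1969, 0.0829]
tcp_rot: [[0.247, 0.0, 0.969], [-0.969, 0.0, 0.247], [0.0, -1.0, 0.0]]
force: [-0.3, -0.5, -0.1]
opening: 0.266
```

Emit:
send_rows(moves="15 1.1 0 0 0; 15 0 1 0 0; 15 0 1 0 0; 15 0 0 0 0; 15 0 0 0 0")

```text
time_s: 19.0
position: [0.5091, 0.1957, 0.0804]
tcp_rot: [[0.247, -0.0, 0.969], [-0.969, -0.0, 0.247], [-0.0, -1.0, -0.0]]
force: [0.2, -0.3, 0.2]
opening: 0.268
```

Emit:
send_rows(moves="15 0 1 0 0; 15 0 1 0 0; 15 0 0 0 0; 15 0 0 0 0")

```text
time_s: 19.33
position: [0.5097, 0.1958, 0.0786]
tcp_rot: [[0.247, 0.001, 0.969], [-0.969, 0.0, 0.247], [0.0, -1.0, 0.001]]
force: [0.8, 1.0, -1.3]
opening: 0.268
```

Emit:
send_rows(moves="15 0 1 0 0; 15 0 1 0 0; 15 0 0 0 0")

```text
time_s: 19.58
position: [0.5097, 0.1959, 0.0766]
tcp_rot: [[0.247, 0.001, 0.969], [-0.969, 0.0, 0.247], [0.0, -1.0, 0.001]]
force: [1.4, 0.9, -0.1]
opening: 0.269
```

Emit:
send_rows(moves="15 0 1 0 0; 15 0 1 0 0; 15 0 0 0 0")

```text
time_s: 19.83
position: [0.5088, 0.1957, 0.0742]
tcp_rot: [[0.247, -0.001, 0.969], [-0.969, -0.0, 0.247], [-0.0, -1.0, -0.001]]
force: [0.6, -0.0, -1.4]
opening: 0.268
```

Emit:
send_rows(moves="15 0 1 0 0; 15 0 1 0 0")

```text
time_s: 20.0
position: [0.5093, 0.1958, 0.073]
tcp_rot: [[0.247, 0.0, 0.969], [-0.969, 0.0, 0.247], [0.0, -1.0, 0.0]]
force: [-0.4, -0.2, 8.0]
opening: 0.267
```

```bash
python3 - <<'E'
from h import *
s=read_state();c=capture("wrist");P=cloud(c,s)
print(s["position"],s["force"].round(1),s["moment"].round(2),s["opening"]*87)
m=(abs(P[:,0])<11)&(abs(P[:,2])<16)
print(np.histogram(P[m,1],bins=range(-24,60,3)))
q=P[m&(P[:,1]<-10)];print("cap",len(q),q.min(0).round(1),q.max(0).round(1),q.mean(0).round(2))
c=capture("side");cv2.imwrite("pics/s2.png",cv2.resize(c["image"][90:200,160:310],None,fx=5,fy=5,interpolation=2))
E
```

```text
[0.50927308 0.19578822 0.07295086] [-0.4 -0.2  8. ] [ 0.06 -0.01  0.01] 23.20501411118892
(array([  0,   0, 744, 394, 138,  96,  80,  79, 112,  65,   0,   0, 414,
       147,  83,   0,   0,   0,   0,   0,   0,   0,   0,   0,   0,   0,
         0]), array([-24, -21, -18, -15, -12,  -9,  -6,  -3,   0,   3,   6,   9,  12,
        15,  18,  21,  24,  27,  30,  33,  36,  39,  42,  45,  48,  51,
        54,  57]))
cap 1235 [-10.9 -17.7  -9.7] [ 10.8 -10.   11.3] [ -0.29 -14.84   2.03]
```

It has engaged: 8 N axial, almost no side load, and the cap hasn't slipped in the grip. I'll keep pressing in small steps.

Emit:
send_rows(moves="15 0 1 0 0; 15 0 1 0 0")

```text
time_s: 20.27
position: [0.5097, 0.1959, 0.071]
tcp_rot: [[0.247, 0.001, 0.969], [-0.969, 0.0, 0.247], [0.0, -1.0, 0.001]]
force: [2.0, 0.3, 3.7]
opening: 0.271
```

Emit:
send_rows(moves="15 0 1 0 0; 15 0 1 0 0")

```text
time_s: 20.43
position: [0.5097, 0.1958, 0.0687]
tcp_rot: [[0.247, 0.001, 0.969], [-0.969, 0.0, 0.247], [0.0, -1.0, 0.001]]
force: [2.2, 0.6, 5.0]
opening: 0.269
```

Emit:
send_rows(moves="15 0 1 0 0; 15 0 0.5 0 0")

```text
time_s: 20.6
position: [0.5096, 0.1958, 0.0669]
tcp_rot: [[0.247, 0.001, 0.969], [-0.969, 0.0, 0.247], [0.0, -1.0, 0.001]]
force: [0.8, 0.3, 5.0]
opening: 0.269
```

Emit:
send_rows(moves="15 0 0.5 0 0; 15 0 0.5 0 0")

```text
time_s: 20.77
position: [0.5095, 0.1958, 0.0659]
tcp_rot: [[0.247, 0.001, 0.969], [-0.969, 0.0, 0.247], [0.0, -1.0, 0.001]]
force: [2.6, -0.5, 3.0]
opening: 0.271
```

Emit:
send_rows(moves="15 0 0.4 0 0")

```text
time_s: 20.85
position: [0.5094, 0.1958, 0.0655]
tcp_rot: [[0.247, 0.001, 0.969], [-0.969, 0.0, 0.247], [0.0, -1.0, 0.001]]
force: [3.1, -0.0, 2.2]
opening: 0.268
```

Emit:
send_rows(moves="15 0 0.3 0 0")

```text
time_s: 20.93
position: [0.5094, 0.1958, 0.0653]
tcp_rot: [[0.247, 0.0, 0.969], [-0.969, 0.0, 0.247], [0.0, -1.0, 0.0]]
force: [1.7, 0.0, 4.0]
opening: 0.269
```

Emit:
send_rows(moves="15 0 0.3 0 0; 15 0 0.3 0 0")

```text
time_s: 21.1
position: [0.5094, 0.1958, 0.0648]
tcp_rot: [[0.247, 0.001, 0.969], [-0.969, 0.0, 0.247], [0.0, -1.0, 0.001]]
force: [1.7, 0.1, 4.7]
opening: 0.269
```

Emit:
send_rows(moves="15 0 0.3 0 0")

```text
time_s: 21.18
position: [0.5094, 0.1958, 0.0645]
tcp_rot: [[0.247, 0.001, 0.969], [-0.969, 0.0, 0.247], [0.0, -1.0, 0.001]]
force: [2.7, 1.2, 4.1]
opening: 0.266
```

Emit:
send_rows(moves="15 0 0.3 0 0")

```text
time_s: 21.27
position: [0.5094, 0.1958, 0.0644]
tcp_rot: [[0.247, 0.001, 0.969], [-0.969, 0.0, 0.247], [0.0, -1.0, 0.001]]
force: [1.1, 0.3, 7.2]
opening: 0.263
```

Emit:
send_rows(moves="15 0 0.2 0 0")

```text
time_s: 21.35
position: [0.5094, 0.1958, 0.0644]
tcp_rot: [[0.247, 0.001, 0.969], [-0.969, 0.0, 0.247], [0.0, -1.0, 0.001]]
force: [1.6, 1.4, 7.8]
opening: 0.269
```

Position has stalled at z = 0.0644, which is the expected stop. I'll build the force gradually.

Emit:
send_rows(moves="15 0 0.2 0 0; 15 0 0 0 0; 15 0 0 0 0")

```text
time_s: 21.6
position: [0.5094, 0.1958, 0.0645]
tcp_rot: [[0.247, 0.001, 0.969], [-0.969, 0.0, 0.247], [0.0, -1.0, 0.001]]
force: [1.8, 0.6, 7.6]
opening: 0.269
```

Emit:
send_rows(moves="15 0 0.2 0 0; 15 0 0 0 0; 15 0 0 0 0")

```text
time_s: 21.85
position: [0.5095, 0.1958, 0.0644]
tcp_rot: [[0.247, 0.001, 0.969], [-0.969, 0.0, 0.247], [0.0, -1.0, 0.001]]
force: [1.3, 0.4, 8.6]
opening: 0.265
```

Emit:
send_rows(moves="15 0 0.2 0 0; 15 0 0 0 0; 15 0 0 0 0")

```text
time_s: 22.1
position: [0.5095, 0.1958, 0.0644]
tcp_rot: [[0.247, 0.001, 0.969], [-0.969, 0.0, 0.247], [0.0, -1.0, 0.001]]
force: [1.9, 0.6, 10.1]
opening: 0.267
```

Emit:
send_rows(moves="15 0 0.3 0 0; 15 0 0.2 0 0; 15 0 0 0 0; 15 0 0 0 0")

```text
time_s: 22.43
position: [0.5095, 0.1958, 0.0644]
tcp_rot: [[0.247, 0.001, 0.969], [-0.969, 0.0, 0.247], [0.0, -1.0, 0.001]]
force: [-0.2, 0.3, 12.8]
opening: 0.269
```

Emit:
send_rows(moves="15 0 0.3 0 0; 15 0 0 0 0; 15 0 0 0 0")

```text
time_s: 22.68
position: [0.5095, 0.1958, 0.0644]
tcp_rot: [[0.247, 0.001, 0.969], [-0.969, 0.0, 0.247], [0.0, -1.0, 0.001]]
force: [0.2, 0.5, 14.8]
opening: 0.27
```

Reached 14.8 N against a hard stop with no motion. I'll hold it steady for about 0.6 s.

Emit:
send_rows(moves="15 0 0 0 0; 15 0 0 0 0; 15 0 0 0 0; 15 0 0 0 0; 15 0 0 0 0; 15 0 0 0 0; 15 0 0 0 0")

```text
time_s: 23.27
position: [0.5095, 0.1958, 0.0644]
tcp_rot: [[0.247, 0.001, 0.969], [-0.969, 0.0, 0.247], [0.0, -1.0, 0.001]]
force: [-1.1, 1.0, 15.5]
opening: 0.266
```

```bash
python3 - <<'E'
from h import *
s=read_state();c=capture("wrist");P=cloud(c,s)
print(s["position"],s["force"].round(1),s["opening"]*87)
h=s["position"][2]*1000-P[:,1];m=(abs(P[:,0])<9)&(abs(P[:,2])<8)
print("cap top z (expect 80)",np.percentile(h[m&(P[:,1]<-10)],[50,90]).round(1))
E
```

```text
[0.50947399 0.19582445 0.06436251] [-1.1  1.  15.5] 23.111062406580913
cap top z (expect 80) [80.1 81. ]
```

The cap top measures 80 mm, as expected when home, with 15.5 N steady. I'll unload, release and retreat.

Emit:
send_rows(moves="15 0 -0.8 0 0; 15 0 -0.8 0 0; 15 0 0 0 0; 45 0 0 0 0; 45 0 0 0 0; 45 0 0 0 0; 45 0 0 0 0; 45 0 0 0 0; 45 0 -8 0 0; 45 0 -16 0 0; 45 0 -25 0 0; 45 0 -25 0 0; 45 0 -16 -10 0; 45 0 -8 -20 0; 45 0 0 -10 0; 45 0 0 0 0; 45 0 0 0 0")

```text
time_s: 24.73
position: [0.4699, 0.1858, 0.162]
tcp_rot: [[0.247, -0.0, 0.969], [-0.969, -0.0, 0.247], [-0.0, -1.0, -0.0]]
force: [-0.1, 0.3, -0.7]
opening: 0.512
```

```bash
python3 - <<'E'
from h import *
s=read_state();c=capture("wrist");P=cloud(c,s)
print(s["position"],s["force"].round(1),s["opening"]*87)
h=s["position"][2]*1000-P[:,1];m=(abs(P[:,0])<16)&(abs(P[:,2]-38)<16)
for lo,hi in [(52.5,56),(56.5,60),(78,84)]:
    q=P[m&(h>lo)&(h<hi)];print(lo,len(q),h[m&(h>lo)&(h<hi)].mean().round(1),((q.min(0)+q.max(0))/2).round(1),q.mean(0).round(1))
q=P[m&(h>79)];A=np.c_[q[:,[0,2]],np.ones(len(q))];print("top tilt",np.linalg.lstsq(A,q[:,1],rcond=None)[0].round(3))
show(c,"w13",80,230,160,360,4)
E
```

```text
[0.46989395 0.18580628 0.16198107] [-0.1  0.3 -0.7] 44.55564387482823
52.5 251 54.9 [1.000e-01 1.074e+02 3.810e+01] [  1.9 107.1  36.1]
56.5 311 58.6 [ -0.5 103.7  39.3] [ -1.  103.3  42. ]
78 496 80.0 [-0.1 81.8 41. ] [-0.5 82.  41. ]
top tilt [-1.10000e-02  1.36190e+01 -5.09896e+02]
```

View pics/w13.png

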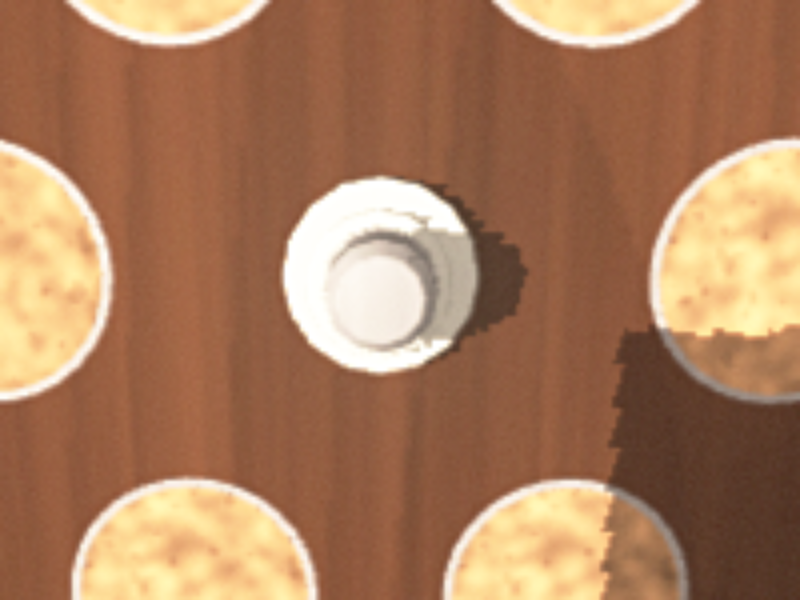

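The cap stands square on the washer at crop (380,295), with its top at 80 mm. The arm is clear, so I'll hand in.

```bash
python3 -c "
from rig import *
print(hand_in())"
```

```text
the job is handed in; nothing more can be done
None
```

The stand is assembled and handed in: the washer lies flat on the hub around the spindle, and the cap is pressed home on it. No verdict was reported.

- **Press:** the stop came at TCP z = 0.0644, where it was expected. I built the force up slowly and held about 15 N for roughly 0.6 s. Wrist readings were 14.8 N before and 15.5 N after the hold, with no movement, so no reading came near the 25 N limit.
- **After letting go:** by the depth map, the cap top is at 80.0 mm above the bar and the washer top at about 58.6 mm. Both match the home position to within the measuring error. The last picture shows the cap concentric and standing square. The arm was about 8 cm above it and touching nothing, at 24.7 s.
- **Checks that failed or disagreed:**
  - My numeric tilt fit of the cap top was spoiled by gripper points, so squareness rests on the picture, the low side forces during the press and the cap-top height.
  - Camera estimates of the spindle differed by 1–2 mm. The low-force fits on the spindle settled that.
  - I took no final overview picture of the other objects; no move touched or came close to them.

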